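# Read the stock label with the hand scanner

## Task

Take the yellow hand scanner out of its charging cradle, lay it flat on the rubber mat and let go of it, so that you can take it again another way. Then read the green-framed label on the punnet lid: hold the scanner still for a good second and a half with its red window about 7 cm above the middle of the label, pointing straight down at it. Finally lay the scanner flat on the mat again and let go, without pushing the punnets or the things beside them about.

Things in the scene. Friction and masses are not known exactly. Their poses are not given: they have to be found in the camera images.
- scanner: straight hand scanner, a bar 150 mm long (x), 36 mm wide (y), 40 mm high (z), about 0.2 kg, yellow with a black nose 30 mm long and rubber grip strips on its two y sides; origin at the middle of the bar, +x runs along the beam towards the nose, the blue trigger is on +z. At the start it leans in the cradle, nose up at 45 degrees
- window (a point): middle of the scanner's red window, on the nose's end face, 75 mm from the scanner's origin along its +x
- cradle: black and grey charging cradle, fixed, base 125 x 85 mm; origin under the middle of its base, z up. The scanner lies on a 22 mm wide back plate that rises at 45 degrees towards the cradle's +x, its tail against a lip, 8 mm thick cheeks beside the lowest 30 mm of it; draw it out along its own length or square off the slope. The upper 115 mm of the scanner is free on both y sides
- mat: black rubber mat with two blue lines, fixed, 130 mm (x) x 200 mm (y), 3 mm thick; origin under its middle, z up
- punnet_green: clear plastic clamshell punnet of mosaic stones, 122 x 133 x 59 mm high, loose, standing flat with its lid shut; origin under its middle, z up. A flat label 62 x 74 mm with a green frame and black bars lies face up on the lid, its middle 61 mm straight above the origin (the label to be read)
- label_green_mid (a point): middle of the green-framed label's upper face; the label is level
- punnet_red: clear plastic clamshell punnet of mosaic stones, 122 x 133 x 59 mm high, loose, standing flat with its lid shut; origin under its middle, z up. A flat label 62 x 74 mm with a red frame and black bars lies face up on the lid, its middle 61 mm straight above the origin
- punnet_yellow: clear plastic clamshell punnet of mosaic stones, 122 x 133 x 59 mm high, loose, standing flat with its lid shut; origin under its middle, z up. A flat label 62 x 74 mm with a yellow frame and black bars lies face up on the lid, its middle 61 mm straight above the origin
- glue: white glue bottle with red nozzle, 53 mm across, 153 mm high, origin under its middle
- cup: white cup, 76 mm across, 93 mm high, origin under its middle
- whetstone: dark grey stone block 50 x 88 x 21 mm, origin under its middle

How it is judged:
On the way, in this order (a step that is already met when the one before it is completed fails the run):
1. the scanner lies flat on the mat, let go (x of scanner in the frame of mat between -0.055 and 0.055 m and y of scanner in the frame of mat between -0.09 and 0.09 m and z of scanner in the frame of mat below 0.032 m and angle between scanner's own x axis and vertical between 1.47 and 1.67 rad and contact force between the fingers and scanner below 0.1 N and linear speed of scanner below 0.02 m/s), for 0.2 s.
2. the scanner is held still over the green-framed label, pointing straight down at its middle (x of label_green_mid in the frame of scanner between 0.115 and 0.175 m and y of label_green_mid in the frame of scanner between -0.015 and 0.015 m and z of label_green_mid in the frame of scanner between -0.015 and 0.015 m and angle between the x axis of scanner and the z axis of punnet_green, either way round below 0.35 rad and linear speed of scanner below 0.02 m/s and angular speed of scanner below 0.15 rad/s), for 1.2 s.
At the end, for the whole second after the job is handed in: The scanner lies level (5 deg) on the mat, at rest and let go, its middle within 55 x 90 mm of the mat's middle; before that it was laid there once, then held still 1.2 s, window 40 to 100 mm from the green-framed label, within 20 deg of square, beam within 15 mm of its middle (all of step 1); the robot touches nothing.
It fails at once if one of the punnets is pushed more than 25 mm (distance of any of punnet_green, punnet_red, punnet_yellow from where it was at the start of the episode above 0.025 m).
It fails at once if the glue bottle, the cup or the whetstone is pushed more than 25 mm (distance of any of glue, cup, whetstone from where it was at the start of the episode above 0.025 m).
It also fails if it takes over 64 s, if anything falls off the work surface, if the arm or the gripper's body presses on something with over 40 N, if the wrist force passes 120 N, or if a joint passes its speed limit or range.

## Robot

A 6-joint arm with a two-finger parallel gripper is mounted at the origin on the work surface; the furniture and walls round the work are solid. World frame = base frame: x ahead of the robot, y to its left, z up, the work surface at z = 0. Lengths are in m, angles in rad, forces in N, time in s.
With the tool pointing down it reaches from about 0.25 to 0.725 m from the base axis. Payload 4 kg.
Tool frame: the origin (TCP) lies midway between the tips of the shut fingers; the grasp point (between the pads) lies 19 mm behind it; z points along the fingers, y is the line along which they close (so a half turn about z gives the same grasp; the last joint's range is limited). The gripper opens to 85 mm and grips with 20 to 120 N. Pads are 22 mm wide; open, the fingers measure 114 mm over their backs; the gripper's body (76 mm by 85 mm) begins 54 mm behind the grasp point. The pads swing forward as they close: fully open they stand 13 mm farther back than shut.
Start: joints at [1.175, 0.241, 0.005, 1.335, 0, 1.571], TCP at [0.193, 0.461, 0.231] pointing down, gripper open.
Joint ranges: [-2.72, 2.72], [-1.05, 1.87], [-1.09, 1.28], [-1.99, 2.15], [-1.42, 1.44], [-3.14, 3.14]. Speed limits (rad/s): [2.79, 2.79, 3.14, 3.14, 3.14, 3.14].

## Interface

Orientations are given as a unit quaternion [w, x, y, z].
In Python, from rig import * gives the robot as it stands. Calls block until the motion is done:
- move_ptp(position, orientation): joint-space move of the TCP to a pose.
- move_linear(position, rot=None, feed=0.15, stop_force=None): straight line of the TCP; rot=None keeps the orientation; feed is the mean speed in m/s. With stop_force (N) it stops when the force on the tool has changed by that much, and returns True; else False.
- set_joints(angles): joint-space move.
- gripper_to(opening, force=None): opening from 0.0 (shut) to 1.0 (fully open); force is the grip in N (None keeps the last); returns when the fingers have stopped.
- wait(seconds).
- solve_ik(position, orientation): joint angles nearest the present ones, or None.
- get_obs(): the state.
- get_image(name): name is "scene" or "side" or "wrist"; returns a dict with "color" (420x560x3 uint8, blue, green, red), "mtx" (3x3 intrinsics, pixels), "xyz" and "orientation" of the camera in the world. Camera axes: x right, y up, looking along -z (the intrinsics and any distortion apply to the point x, -y, -z); pixel columns grow to the right and rows downward; lengths in m; the calibration is good to about 2 mm. A picture is of the moment at which its call begins. There is no depth.
A pose or a line that the arm cannot do raises Unreachable and nothing moves.
- sign_off(): hands the job in; it is judged then, once.
The state is a dict: "time": time; "joints": joint angles; "qd": joint speeds; "joint_efforts": joint torques, N m; "ee_pos": TCP position; "tcp_rot": TCP orientation; "ft_force": force on the tool from outside, world axes, zero at the start; "moment": the same for the moment, N m; "opening": opening from 0.0 (shut) to 1.0 (fully open); "grasp_force": force on a finger pad.
Only numpy, scipy, OpenCV 4.12 (cv2) and the standard library are available. Lean on these libraries where they do the work, as an engineer would, in place of code of your own. Each camera call takes 0.05 s, during which the arm holds its last target. There are 200 camera calls.

## Working session

There is one attempt and no reset: what is moved stays moved. The work goes in short steps, each a Python script; the robot and the scene stay as the last script left them, time stands still between calls to the robot, and variables do not carry over. Pictures are saved under pics/ and viewed, at most 10 in all, crops included, and the job is handed in when it is done.

```bash
mkdir -p pics; ls; python3 - <<'E'
from rig import *
import cv2,pickle
d={}
for n in("scene","side","wrist"):
    d[n]=get_image(n); print(n,d[n]["mtx"].tolist() if hasattr(d[n]["mtx"],'tolist') else d[n]["mtx"],d[n]["xyz"],d[n]["orientation"],[k for k in d[n]])
    cv2.imwrite(f"pics/{n}0.png",d[n]["color"])
pickle.dump(d,open("d0.pkl","wb"))
print(get_obs())
E
```

```text
pics
scene [[518.9772413943031, 0.0, 274.1846508252177], [0.0, 518.9772413943031, 209.5693266879612], [0.0, 0.0, 1.0]] [-0.49134751 -0.77970125  0.69120573] [ 0.75048903  0.46865366 -0.23917729 -0.39990523] ['color', 'mtx', 'xyz', 'orientation']
side [[532.9884613371872, 0.0, 277.23452512975774], [0.0, 532.9884613371872, 208.958074651673], [0.0, 0.0, 1.0]] [ 0.41342003 -1.33282181  0.96255298] [ 0.88684874  0.46162102 -0.01498352 -0.01344758] ['color', 'mtx', 'xyz', 'orientation']
wrist [[310.9403572839381, 0.0, 275.77906429281376], [0.0, 310.9403572839381, 207.26977958510852], [0.0, 0.0, 1.0]] [0.12408692 0.49042641 0.37377075] [ 0.82301113 -0.1237982  -0.08113298  0.54840142] ['color', 'mtx', 'xyz', 'orientation']
{'time': 0.15, 'joints': array([1.17500251e+00, 2.41272696e-01, 4.02800715e-03, 1.33519215e+00,
       2.28517499e-05, 1.57078953e+00]), 'qd': array([-0.0006638 , -0.00179405,  0.00432874, -0.00162824, -0.00084798,
        0.00016088]), 'joint_efforts': array([-9.85307452e-04, -3.72635150e+01,  2.52638090e+01,  1.23386932e-02,
        1.07334404e-05,  1.57314972e-06]), 'ee_pos': array([0.19257924, 0.46090594, 0.23059892]), 'tcp_rot': array([-1.72473977e-04,  1.96604336e-01,  9.80482566e-01, -8.01998041e-04]), 'ft_force': array([ 0.40540798, -0.27167186, -0.77420049]), 'moment': array([0.04708478, 0.01691409, 0.00126661]), 'grasp_force': 0.0, 'opening': 1.0018621222751103}
```

View pics/scene0.png

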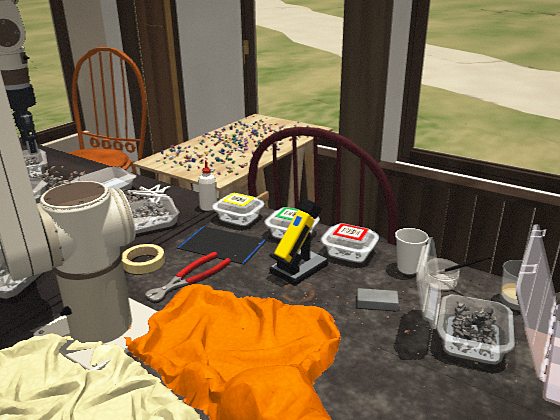

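View pics/side0.png

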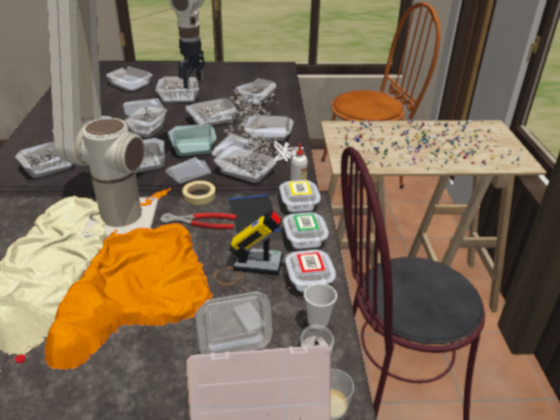

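```bash
cat > h.py <<'E'
import cv2,numpy as np,pickle
from scipy.spatial.transform import Rotation as R
def rot(q): return R.from_quat([q[1],q[2],q[3],q[0]])
def ray(im,p):
    K=np.array(im["mtx"]); u,v=p
    d=np.array([(u-K[0,2])/K[0,0],-(v-K[1,2])/K[1,1],-1.])
    return np.array(im["xyz"]),rot(im["orientation"]).apply(d/np.linalg.norm(d))
def plane(im,p,z):
    o,d=ray(im,p); return o+d*(z-o[2])/d[2]
def proj(im,X):
    K=np.array(im["mtx"]); c=rot(im["orientation"]).inv().apply(np.array(X)-np.array(im["xyz"]))
    return np.array([K[0,0]*c[...,0]/-c[...,2]+K[0,2],K[1,1]*-c[...,1]/-c[...,2]+K[1,2]]).T
def tri(a,pa,b,pb):
    o1,d1=ray(a,pa);o2,d2=ray(b,pb)
    s=np.linalg.lstsq(np.c_[d1,-d2],o2-o1,rcond=None)[0]
    x1=o1+s[0]*d1;x2=o2+s[1]*d2
    return (x1+x2)/2,np.linalg.norm(x1-x2)
def blobs(im,col,minA=15):
    h=cv2.cvtColor(im["color"],cv2.COLOR_BGR2HSV)
    rg=dict(red=((170,120,60),(180,255,255),(0,120,60),(6,255,255)),green=((55,90,50),(85,255,255)),yellow=((22,120,80),(34,255,255)),blue=((105,110,50),(125,255,255)))[col]
    m=sum(cv2.inRange(h,rg[i],rg[i+1]) for i in range(0,len(rg),2))
    n,L,st,c=cv2.connectedComponentsWithStats(m.astype(np.uint8))
    return [(st[i,4],st[i,:4].tolist(),c[i].round(1).tolist(),(L==i).astype(np.uint8)) for i in range(1,n) if st[i,4]>=minA]
E
python3 - <<'E'
from h import *
d=pickle.load(open("d0.pkl","rb"))
for n in("scene","side"):
    for c in("red","green","yellow","blue"):
        for b in blobs(d[n],c):
            x,y=b[2]
            if (170<x<400 and 150<y<300): print(n,c,b[0],b[1],b[2],cv2.minAreaRect(cv2.findNonZero(b[3])),plane(d[n],b[2],.003 if c=="blue" else .061).round(3))
a=cv2.resize(d["scene"]["color"][190:290,160:360],(800,400),interpolation=cv2.INTER_CUBIC)
b=cv2.resize(d["side"]["color"][190:280,220:340],(267,200),interpolation=cv2.INTER_CUBIC)
b=np.zeros((200,800,3),np.uint8); b[:,:800]=cv2.resize(d["side"]["color"][205:280,180:480],(800,200)); cv2.imwrite("pics/c1.png",np.vstack([a,b]))
E
```

```text
scene red 49 [203, 160, 7, 13] [205.8, 168.2] ((206.0, 166.0), (12.0, 6.0), 90.0) [0.673 0.302 0.061]
scene red 181 [333, 223, 36, 18] [350.4, 231.8] ((350.40484619140625, 231.44387817382812), (33.384971618652344, 12.711431503295898), 12.094757080078125) [ 0.545 -0.287  0.061]
scene red 274 [176, 252, 42, 25] [196.1, 263.7] ((196.1544647216797, 263.7548522949219), (7.308053970336914, 46.12885284423828), 58.78159713745117) [ 0.224 -0.063  0.061]
scene red 303 [186, 258, 45, 26] [208.3, 271.4] ((208.57781982421875, 271.12677001953125), (7.460777282714844, 49.19093704223633), 62.850318908691406) [ 0.215 -0.107  0.061]
scene green 79 [275, 207, 23, 13] [284.9, 212.9] ((286.0577087402344, 212.7115478515625), (20.39607810974121, 11.570852279663086), 11.309932708740234) [ 0.544 -0.092  0.061]
scene yellow 123 [222, 193, 33, 13] [238.1, 199.1] ((237.9423065185547, 198.78848266601562), (30.790233612060547, 10.982503890991211), 11.309932708740234) [0.544 0.068 0.061]
scene yellow 778 [274, 210, 40, 52] [293.0, 235.6] ((294.6048583984375, 235.61819458007812), (20.921714782714844, 51.57135772705
[... 2096 characters left out ...]
15.197322845458984, 22.422279357910156), 85.2363510131836) [ 0.552 -0.119  0.061]
side yellow 84 [290, 181, 21, 14] [299.7, 189.3] ((299.95526123046875, 187.7840576171875), (12.787549018859863, 19.773916244506836), 86.42366790771484) [0.549 0.06  0.061]
side yellow 515 [231, 215, 41, 35] [250.7, 233.5] ((250.74000549316406, 234.82000732421875), (18.999998092651367, 43.799991607666016), 53.13010025024414) [ 0.397 -0.163  0.061]
side blue 65 [229, 194, 39, 6] [249.2, 196.5] ((248.02386474609375, 196.70306396484375), (1.869459867477417, 38.32392883300781), 83.2901611328125) [0.39  0.109 0.003]
side blue 18 [274, 228, 7, 3] [276.9, 229.2] ((277.0, 229.0), (2.0, 6.0), 90.0) [ 0.474 -0.068  0.003]
```

View pics/c1.png

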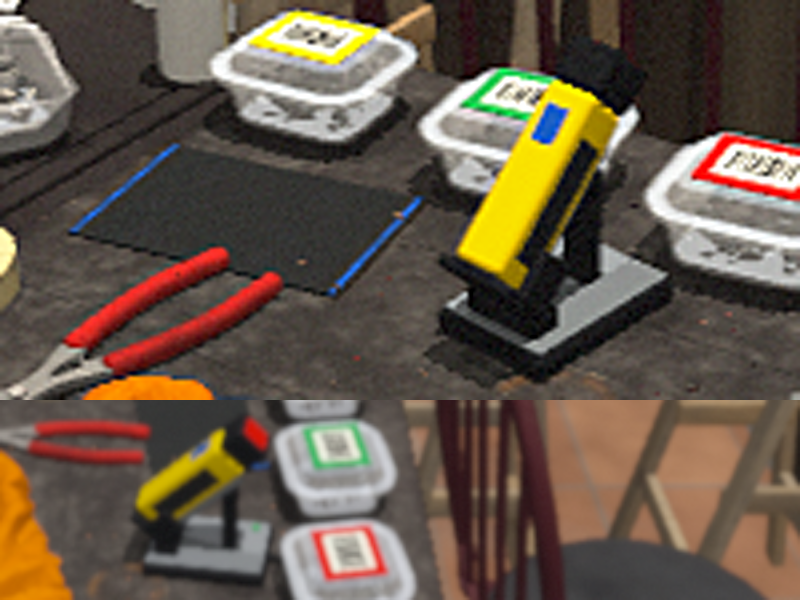

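View pics/wrist0.png

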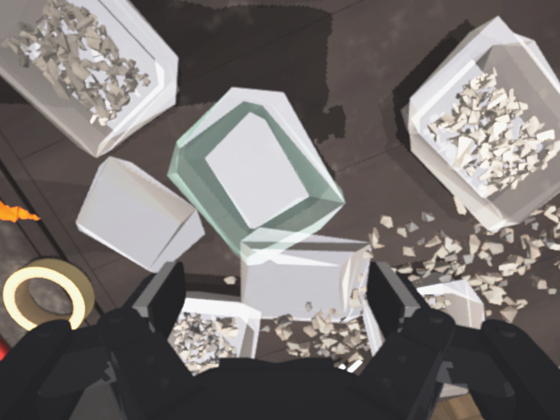

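```bash
cat > k.py <<'E'
from rig import *
from h import *
def q(xa,za):
    "quat wxyz of tool with x axis ~xa, z axis za"
    z=np.array(za,float);z/=np.linalg.norm(z);x=np.array(xa,float);x-=z*(x@z);x/=np.linalg.norm(x)
    v=R.from_matrix(np.c_[x,np.cross(z,x),z]).as_quat();return np.array([v[3],v[0],v[1],v[2]])
E
python3 - <<'E'
from k import *
d=pickle.load(open("d0.pkl","rb"));o=get_obs()
T=rot(o["tcp_rot"]);w=d["wrist"]
print("cam in tool",T.inv().apply(w["xyz"]-o["ee_pos"]),(T.inv()*rot(w["orientation"])).as_matrix().round(3).tolist())
s=d["scene"]
for p in((327.5,262.5),(295,281),(270,270)): print(plane(s,p,.012).round(3))
print("tail-ish",plane(s,(285,259),.05).round(3), "window on side z.15",plane(d["side"],(275.5,217.4),.14).round(3))
f=lambda p,x,z:(lambda r:None if r is None else np.round(r,2))(solve_ik(p,q(x,z)))
a=-0.15;ou=np.array([np.cos(a),np.sin(a),0])
for sg in(1,-1):
    print("label",f([.55,-.115,.22],[0,0,sg],[.98,-.2,0]),f([.55,-.115,.22],[.98,-.2,sg],[.98,-.2,-.3]))
    print("cradle",f([.46,-.17,.11],[sg,0,sg],[1,0,-1]),f([.43,-.17,.2],[sg,0,sg],[1,0,-1]))
    print("mat",f([.4,.015,.03],[0,sg,0],[0,0,-1]),f([.4,.015,.03],[sg,0,0],[0,0,-1]))
    for p in([.42,-.1,.33],[.48,-.15,.3],[.38,-.1,.3]): print("view",p,f(p,[0,sg,0],[0,0,-1]),f(p,[sg,0,0],[0,0,-1]))
E
```

```text
cam in tool [ 0.07458185  0.00059731 -0.1431713 ] [[0.0, 0.956, 0.293], [1.0, -0.0, 0.001], [0.001, 0.293, -0.956]]
[ 0.458 -0.272  0.012]
[ 0.348 -0.248  0.012]
[ 0.355 -0.174  0.012]
tail-ish [ 0.364 -0.211  0.05 ] window on side z.15 [ 0.463 -0.197  0.14 ]
label None None
cradle [-0.61  0.05 -0.98 -0.14  0.41  2.69] [-0.67 -0.22 -0.86  0.26  0.45  2.63]
mat [ 0.04  0.26 -0.56  0.75  0.    1.61] [ 0.04  0.26 -0.56  0.75  0.   -3.1 ]
view [0.42, -0.1, 0.33] [-0.23  0.08  0.07  1.56  0.    1.34] [-0.23  0.08  0.07  1.56  0.    2.91]
view [0.48, -0.15, 0.3] [-0.3   0.23  0.17  1.51  0.    1.27] [-0.3   0.23  0.17  1.51  0.    2.84]
view [0.38, -0.1, 0.3] [-0.26  0.01 -0.09  1.48  0.    1.31] [-0.26  0.01 -0.09  1.48  0.    2.88]
label None None
cradle [-0.61  0.05 -0.98 -0.14  0.41 -0.46] [-0.67 -0.22 -0.86  0.26  0.45 -0.51]
mat [ 0.04  0.26 -0.56  0.75  0.   -1.53] [ 0.04  0.26 -0.56  0.75  0.    0.04]
view [0.42, -0.1, 0.33] [-0.23  0.08  0.07  1.56  0.   -1.8 ] [-0.23  0.08  0.07  1.56  0.   -0.23]
view [0.48, -0.15, 0.3] [-0.3   0.23  0.17  1.51  0.   -1.87] [-0.3   0.23  0.17  1.51  0.   -0.3 ]
view [0.38, -0.1, 0.3] [-0.26  0.01 -0.09  1.48  0.   -1.83] [-0.26  0.01 -0.09  1.48  0.   -0.26]
```

```bash
python3 - <<'E'
from k import *
import itertools
Z=np.array([0,0,1.])
L=np.array([.548,-.117,.061]);M=np.array([.404,.015,.003])
f=lambda p,Q:(lambda r:None if r is None else np.round(r,2).tolist())(solve_ik(p,Q))
g=-.025
for al in (45,55,65,75,90):
  c,s=np.cos(np.radians(al)),np.sin(np.radians(al))
  for sg in(1,-1):
    for ph in range(-120,61,30):
        w=-np.array([np.cos(np.radians(ph)),np.sin(np.radians(ph)),0])
        z=-c*Z-s*w; r=f(L+Z*(.145-g)+z*.015,q(sg*(-s*Z+c*w),z))
        if r: print("label",al,sg,ph,r)
    for th in (10,100,190,280):
        u=np.array([np.cos(np.radians(th)),np.sin(np.radians(th)),0])
        z=c*u-s*Z; r=f(M+Z*.02+u*g+z*.015,q(sg*(s*u+c*Z),z))
        if r: print("mat",al,sg,th,r)
p=[.44,-.16,.35]
move_ptp(p,q([0,1,0],[0,0,-1]));wait(.3)
w=get_image("wrist");pickle.dump(w,open("w1.pkl","wb"));cv2.imwrite("pics/w1.png",w["color"]);print(get_obs()["time"])
for c in("red","green","yellow","blue"):
  for b in blobs(w,c,60): print(c,b[0],b[1],b[2],cv2.minAreaRect(cv2.findNonZero(b[3])),plane(w,b[2],.003 if c=="blue" else .061).round(3))
E
```

```text
label 45 1 -120 [0.09, 0.71, 0.46, 1.84, -0.62, 2.36]
label 45 1 -90 [0.16, 0.44, 0.02, 1.31, -0.77, 1.79]
label 45 1 -60 [0.13, 0.16, -0.4, 0.66, -0.71, 1.04]
label 45 1 -30 [-0.04, -0.04, -0.66, 0.22, -0.33, 0.36]
label 45 1 0 [-0.33, -0.05, -0.69, 0.18, 0.23, -0.24]
label 45 1 30 [-0.53, 0.11, -0.46, 0.54, 0.66, -0.9]
label 45 1 60 [-0.58, 0.38, -0.07, 1.18, 0.78, -1.65]
mat 45 1 100 [-0.44, 0.67, -0.28, 1.15, 0.61, 0.78]
mat 45 1 190 [0.09, 0.92, 0.25, 1.68, -0.06, -0.06]
mat 45 1 280 [0.58, 0.58, -0.46, 0.91, -0.71, -1.02]
label 45 -1 -120 [0.09, 0.71, 0.46, 1.84, -0.62, -0.79]
label 45 -1 -90 [0.16, 0.44, 0.02, 1.31, -0.77, -1.35]
label 45 -1 -60 [0.13, 0.16, -0.4, 0.66, -0.71, -2.1]
label 45 -1 -30 [-0.04, -0.04, -0.66, 0.22, -0.33, -2.79]
label 45 -1 0 [-0.33, -0.05, -0.69, 0.18, 0.23, 2.91]
label 45 -1 30 [-0.53, 0.11, -0.46, 0.54, 0.66, 2.24]
label 45 -1 60 [-0.58, 0.38, -0.07, 1.18, 0.78, 1.49]
mat 45 -1 100 [-0.44, 0.67, -0.28, 1.15, 0.61, -2.36]
mat 45 -1 190 [0.09, 0.92, 0.25, 1.68, -0.06, 3.08]
mat 45 -1 280 [0.58, 0.58, -0.46, 0.91, -0.71, 2.12]
label 55 1 -120 [0.13,
[... 4479 characters left out ...]
, 49.0), 90.0) [0.55  0.04  0.061]
yellow 1754 [207, 189, 78, 55] [240.3, 213.3] ((242.4009552001953, 211.7783203125), (76.8287124633789, 36.714603424072266), 29.05460548400879) [ 0.389 -0.226  0.061]
blue 77 [286, 99, 20, 7] [295.6, 101.6] ((295.3240051269531, 101.5320053100586), (4.024922847747803, 19.58795738220215), 79.69515228271484) [ 0.47  -0.069  0.003]
blue 233 [225, 103, 59, 14] [254.0, 109.2] ((253.86074829101562, 109.24801635742188), (4.0059638023376465, 58.85124969482422), 79.50852966308594) [ 0.408 -0.08   0.003]
blue 123 [243, 217, 13, 15] [249.0, 223.8] ((248.6000213623047, 223.80003356933594), (14.310833930969238, 9.838699340820312), 26.56505012512207) [ 0.396 -0.263  0.003]
```

View pics/w1.png

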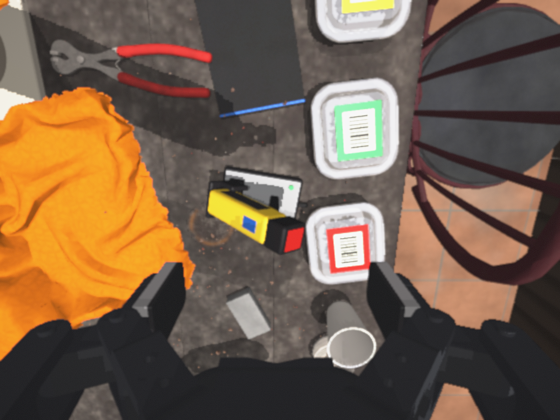

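```bash
python3 - <<'E'
from h import *
d=pickle.load(open("d0.pkl","rb"));w=pickle.load(open("w1.pkl","rb"));s,e=d["scene"],d["side"]
W,r1=tri(w,(293.7,239.1),e,(275.5,217.4));T,r2=tri(w,(249,223.8),s,(296.8,220.6));print("win",W.round(4),r1,"trig",T.round(4),r2)
v=W-T;yaw=np.arctan2(v[1],v[0]);print("yaw",np.degrees(yaw))
G,r=tri(w,(358.9,130),e,(305.6,222.2));print("green",G.round(4),r,plane(e,(305.6,221.9),.061))
for a in (yaw,):
  X=np.array([np.cos(a),np.sin(a),1])/2**.5;Zs=np.array([-np.cos(a),-np.sin(a),1])/2**.5
  O=W-.075*X;print("O",O.round(4),"trig local",(T-O)@X,(T-O)@Zs)
# cradle/mat checks
for b in blobs(w,"blue",30): print(b[2],[plane(w,p,.003).round(3).tolist() for p in cv2.boxPoints(cv2.minAreaRect(cv2.findNonZero(b[3])))])
for b in blobs(s,"blue",45)[:3]: print(b[2],[plane(s,p,.003).round(3).tolist() for p in cv2.boxPoints(cv2.minAreaRect(cv2.findNonZero(b[3])))])
# project model to check
Y=np.cross(Zs,X)
for n,im in(("w",w),("s",s),("e",e)):
  o=cv2.resize(im["color"],None,fx=2,fy=2)
  for sx in(-1,.6,1):
    P=proj(im,np.array([O+sx*.075*X+a*.018*Y+b*.02*Zs for a,b in((1,1),(1,-1),(-1,-1),(-1,1))]))*2
    cv2.polylines(o,[P.astype(np.int32)],True,(255,0,255),1)
  c=(proj(im,O)*2).astype(int);d[n]=cv2.resize(o[c[1]-80:c[1]+80,c[0]-80:c[0]+80],(260,260))
cv2.imwrite("pics/m1.png",np.hstack([d["w"],d["s"],d["e"]]))
E
```

```text
win [ 0.4617 -0.225   0.1599] 0.0008553523862322586 trig [ 0.4074 -0.2158  0.1332] 0.0004364722740330266
yaw -9.640200062509377
green [ 0.5538 -0.1077  0.0569] 1.040964793191924e-05 [ 0.55329356 -0.11181891  0.061     ]
O [ 0.4094 -0.2161  0.1069] trig local 0.017201544657749444 0.020016474839056445
[295.6, 101.6] [[0.455, -0.069, 0.003], [0.483, -0.064, 0.003], [0.485, -0.07, 0.003], [0.456, -0.075, 0.003]]
[254.0, 109.2] [[0.363, -0.085, 0.003], [0.45, -0.07, 0.003], [0.452, -0.075, 0.003], [0.364, -0.091, 0.003]]
[249.0, 223.8] [[0.381, -0.266, 0.003], [0.388, -0.25, 0.003], [0.41, -0.261, 0.003], [0.402, -0.277, 0.003]]
[296.8, 220.6] [[0.594, -0.084, 0.003], [0.647, -0.066, 0.003], [0.642, -0.082, 0.003], [0.59, -0.1, 0.003]]
[190.7, 236.5] [[0.323, 0.1, 0.003], [0.452, 0.123, 0.003], [0.448, 0.116, 0.003], [0.32, 0.094, 0.003]]
[254.2, 250.0] [[0.368, -0.084, 0.003], [0.485, -0.063, 0.003], [0.481, -0.071, 0.003], [0.365, -0.092, 0.003]]
```

View pics/m1.png

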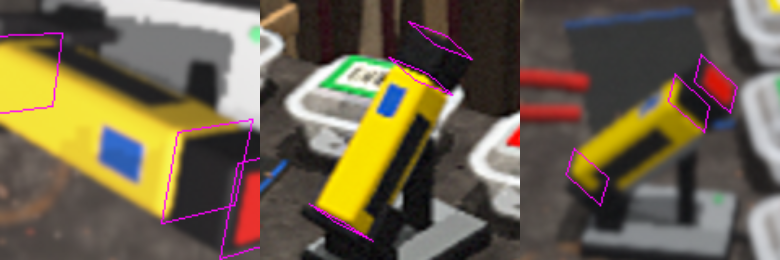

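```bash
python3 - <<'E'
from k import *
a=np.radians(-9.6);O=np.array([.4094,-.2161,.1069]);Z=np.array([0,0,1.])
h=np.array([np.cos(a),np.sin(a),0]);X=(h+Z)/2**.5;z=(h-Z)/2**.5;Q=q(X,z)
P=O+.012*z
move_ptp(P-.12*z,Q)
print(move_linear(P,stop_force=15,feed=.08),get_obs()["ee_pos"]-P)
gripper_to(0,60);o=get_obs();print(o["opening"],o["grasp_force"],o["ft_force"],o["time"])
move_linear(P-.09*z,feed=.1);o=get_obs();print(o["opening"],o["grasp_force"],o["joints"].round(2))
M=np.array([.4055,.0157,0]);u=np.array([np.cos(np.radians(100.5)),np.sin(np.radians(100.5)),0])
Qd=q(u,-Z);move_ptp(M+.12*Z,Qd)
e=get_image("scene");w=get_image("wrist");cv2.imwrite("pics/l1.png",np.hstack([e["color"][140:300,140:340],cv2.resize(w["color"],(213,160))]))
print(get_obs()["joints"].round(2),get_obs()["time"],get_obs()["opening"])
E
```

```text
False [-4.38874171e-05 -8.23563047e-05  2.74130914e-04]
0.4138795065156168 59.382641315460205 [-3.63996625  0.32035475  5.46589853] 6.2833
0.4100634955623348 59.950159192085266 [-0.87 -0.27 -1.01  0.18  0.48  2.6 ]
[ 0.04  0.14 -0.42  1.    0.    1.43] 8.5167 0.41128698570156885
```

View pics/l1.png

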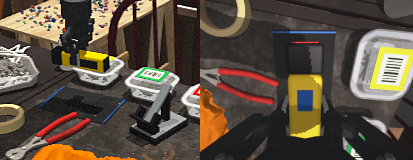

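The scanner is gripped and level above the mat, nose towards +y, and the cradle stands empty. Next I'll lay it down and look at the label from above.

```bash
python3 - <<'E'
from k import *
M=np.array([.4055,.0157,0]);Z=np.array([0,0,1.])
move_linear(M+.03*Z,feed=.12)
print(move_linear(M+.006*Z,feed=.02,stop_force=5),get_obs()["ee_pos"],get_obs()["ft_force"])
gripper_to(1.0);wait(.5)
move_linear(M+.12*Z,feed=.12)
# view with label and mat under the camera (camera is at tool +x)
p=[.47,-.13,.33]
move_ptp(p,q([0,1,0],[0,0,-1]));wait(.3)
w=get_image("wrist");pickle.dump(w,open("w2.pkl","wb"));s=get_image("scene");pickle.dump(s,open("s2.pkl","wb"));e=get_image("side");pickle.dump(e,open("e2.pkl","wb"));print(get_obs()["time"])
cv2.imwrite("pics/w2.png",np.hstack([w["color"][:300],cv2.resize(s["color"][160:300,180:300],(240,300))]))
for n,im in(("w",w),("s",s),("e",e)):
 for c in("green","yellow","blue"):
  for b in blobs(im,c,40):
    if n=="w" or 170<b[2][0]<340 and 150<b[2][1]<270:
      r=cv2.minAreaRect(cv2.findNonZero(b[3]));zz=.061 if c=="green" else .043
      print(n,c,b[0],b[2],np.round(r[0],1),r[1:],plane(im,r[0],zz).round(4))
E
```

```text
True [0.40533659 0.01569279 0.01051818] [-1.20454776 -0.89745366  4.76860567]
13.9167
w green 1054 [338.7, 154.2] [339.2 154.6] ((56.41974639892578, 47.72751998901367), 85.42607879638672) [ 0.5531 -0.1075  0.061 ]
w yellow 770 [344.7, 21.5] [345.   17.5] ((35.0, 52.0), 90.0) [0.5537 0.0562 0.043 ]
w yellow 2646 [228.8, 67.2] [228.5  64.3] ((102.66925811767578, 30.730934143066406), 77.90524291992188) [0.4096 0.0037 0.043 ]
w blue 217 [221.5, 38.0] [221.4  38.1] ((19.611610412597656, 10.982502937316895), 78.69007110595703) [0.4021 0.0335 0.043 ]
w blue 77 [276.1, 123.1] [276.  123.1] ((3.9354798793792725, 18.782974243164062), 79.69515228271484) [ 0.4699 -0.0681  0.043 ]
w blue 237 [231.4, 131.2] [230.2 131.5] ((3.9331281185150146, 65.29721069335938), 79.50852966308594) [ 0.4083 -0.0791  0.043 ]
s green 147 [292.3, 214.2] [292.  213.9] ((32.32263946533203, 11.714245796203613), 12.528807640075684) [ 0.5492 -0.1114  0.061 ]
s yellow 121 [238.3, 199.2] [237.9 198.8] ((30.790233612060547, 10.982503890991211), 11.309932708740234) [0.5755 0.0935 0.043 ]
s yellow 542 [226.1, 235.7] [225.4 236.5] ((44.579200744628906, 18.656015396118164), 12.52880859375) [ 0.3809 -0.0182  0.043 ]
s blue 51 [254.6, 249.7] [254.6 249.7] ((1.7367534637451172, 29.726760864257812), 43.36342239379883) [ 0.3692 -0.1192  0.043 ]
e green 90 [305.8, 223.6] [305.9 222.2] ((15.014100074768066, 22.667200088500977), 83.2901611328125) [ 0.5541 -0.1131  0.061 ]
e yellow 84 [299.7, 189.3] [300.  187.8] ((12.787549018859863, 19.773916244506836), 86.42366790771484) [0.553  0.0963 0.043 ]
e yellow 330 [255.2, 208.1] [255.7 208.6] ((30.784732818603516, 14.646866798400879), 74.74488067626953) [ 0.4111 -0.0173  0.043 ]
e blue 45 [251.7, 232.3] [252.  232.2] ((1.9845556020736694, 22.078182220458984), 82.87498474121094) [ 0.4003 -0.1339  0.043 ]
```

View pics/w2.png

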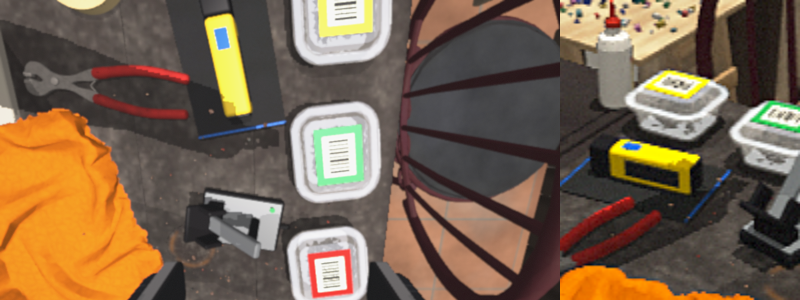

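The scanner lies flat and free on the mat. Its trigger is within 1 mm of where I expected it. The green label's middle is about (0.5525, -0.109). Now I'll take it with the tool tilted from the tail side.

```bash
cat > g2.py <<'E'
from k import *
Z=np.array([0,0,1.]);c,s=np.cos(np.radians(58)),np.sin(np.radians(58));g=-.025
C=np.array([.405,.0164,.023]);t=np.radians(100.5);u=np.array([np.cos(t),np.sin(t),0])
zm=c*u-s*Z;Qm=q(s*u+c*Z,zm);Pm=C+u*g+zm*.012
L=np.array([.5525,-.109,.061]);ph=np.radians(-11);w=-np.array([np.cos(ph),np.sin(ph),0])
zl=-c*Z-s*w;Ql=q(-s*Z+c*w,zl);Pl=L+Z*(.145-g)+zl*.012
E
python3 - <<'E'
from g2 import *
print(solve_ik(Pl,Ql),solve_ik(Pl+.06*Z,Ql),solve_ik(Pm,Qm))
move_ptp(Pm-.1*zm,Qm)
print(move_linear(Pm,feed=.08,stop_force=12),get_obs()["ee_pos"]-Pm)
gripper_to(0,70);o=get_obs();print(o["opening"],o["grasp_force"],o["ft_force"])
move_linear(Pm+.2*Z,feed=.15)
move_ptp(Pl+.06*Z,Ql)
move_linear(Pl,feed=.06);wait(.4)
im=[get_image(n) for n in("scene","side","wrist")];pickle.dump(im,open("i3.pkl","wb"))
cv2.imwrite("pics/hold.png",np.hstack([cv2.resize(im[0]["color"][100:280,220:370],(300,360)),cv2.resize(im[1]["color"][150:280,220:350],(360,360))]))
o=get_obs();print(o["time"],o["ee_pos"]-Pl,o["opening"],o["joints"].round(2))
E
```

```text
[-0.19697253 -0.05804824 -0.92808939 -0.3115302   0.00422862 -0.00264236] [-0.19697253 -0.18203136 -0.8200417  -0.07949939  0.00422862 -0.00264236] [-0.35058655  0.5235153  -0.37438595  0.98074965  0.47370268  0.96208212]
False [ 0.00048064 -0.00030568  0.000286  ]
0.41232668518882604 70.07834672927856 [ 0.31551676 -1.10514427  2.21185985]
21.3833 [ 1.46590326e-06 -1.52117577e-05  6.90359114e-05] 0.41532761917843514 [-0.2  -0.06 -0.93 -0.31  0.   -0.  ]
```

View pics/hold.png

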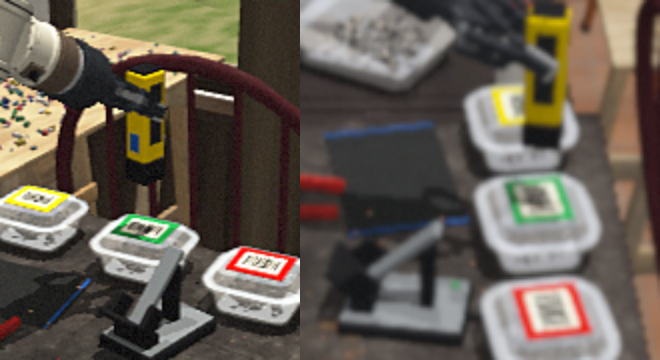

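The scanner hangs vertically over the green label: nose end near scene (292,190), tail near (292,137). I'll check this against projection, hold, then lay it back.

```bash
python3 - <<'E'
from g2 import *
im=pickle.load(open("i3.pkl","rb"))
for i in im[:2]:
    print("pred window/trigger",proj(i,L+.07*Z).round(1),proj(i,L+.128*Z+w*.02).round(1))
    for col in("yellow","blue"):
        for b in blobs(i,col,20):
            if 260<b[2][0]<330 and 130<b[2][1]<215: print(col,b[0],b[1],b[2])
    print("yellow pred ctr/bottom",proj(i,L+.16*Z).round(1),proj(i,L+.1*Z).round(1))
wait(2.2);o=get_obs();print(abs(o["qd"]).max(),o["time"])
E
```

```text
pred window/trigger [291.9 189.4] [286.5 171. ]
yellow 142 [283, 135, 20, 17] [293.3, 140.1]
yellow 299 [283, 155, 19, 27] [291.0, 168.9]
blue 33 [285, 167, 4, 9] [286.5, 170.9]
yellow pred ctr/bottom [291.9 157.1] [291.9 178.8]
pred window/trigger [306.4 201.1] [300.  182.7]
yellow 427 [290, 153, 28, 43] [307.3, 175.4]
yellow pred ctr/bottom [307.9 173.3] [306.9 192. ]
0.0021285650841138875 23.5833
```

The trigger is within 0.1 px of its predicted position and the arm was still for over 2 s. Now I'll lay it back.

```bash
python3 - <<'E'
from g2 import *
move_linear(Pl+.06*Z,feed=.08)
move_ptp(Pm+.2*Z,Qm)
move_linear(Pm+.02*Z,feed=.12)
print(move_linear(Pm-.006*Z,feed=.02,stop_force=4),get_obs()["ee_pos"]-Pm,get_obs()["ft_force"])
gripper_to(1.0);wait(.4)
move_linear(get_obs()["ee_pos"]-.12*zm,feed=.1)
move_ptp([.42,-.09,.33],q([0,1,0],[0,0,-1]));wait(.3)
w=get_image("wrist");s=get_image("scene")
for b in blobs(w,"blue",40): print(b[0],b[2],plane(w,b[2],.043).round(4))
cv2.imwrite("pics/end.png",np.hstack([w["color"][:300],cv2.resize(s["color"][160:300,180:300],(240,300))]))
o=get_obs();print(o["time"],o["opening"])
E
```

```text
True [-1.02686415e-04  3.09547179e-05  2.81359159e-04] [ 0.43681466 -1.63544578  4.71812599]
443 [251.6, 14.2] [0.3898 0.0985 0.043 ]
199 [262.5, 72.5] [0.4022 0.0333 0.043 ]
71 [310.1, 150.4] [ 0.4658 -0.0649  0.043 ]
247 [265.6, 158.2] [ 0.405  -0.0755  0.043 ]
32.0333 1.003211726112671
```

View pics/end.png

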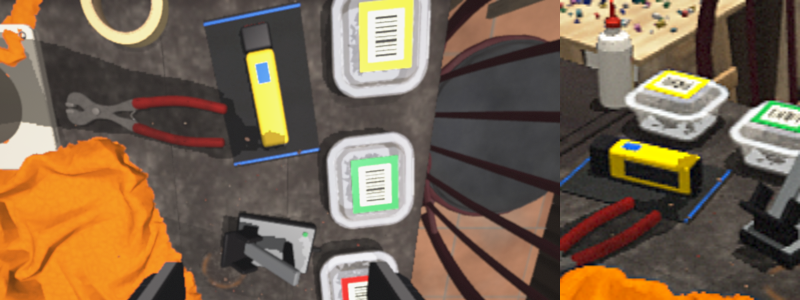

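The scanner lies flat in the middle of the mat, with its trigger at (262,72) in the wrist view. The punnets haven't moved and the gripper is clear.

```bash
python3 -c "
from rig import *
print(sign_off())"
```

```text
the job is handed in; nothing more can be done
None
```

The job is handed in, but no verdict came back: the scanner was laid on the mat, regripped, held still for over 2 s about 7 cm above the green label, then laid flat on the mat again and released, at about 32 s of the 64 s allowed.

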